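Open the iris, then stop down to the red mark

ROBOT

A 6-joint arm with a two-finger parallel gripper is mounted at the origin on the work surface. World frame = base frame: x ahead of the robot, y to its left, z up, the work surface at z = 0. Lengths are in m, angles in rad, forces in N, time in s.
With the tool pointing down it reaches from about 0.225 to 0.875 m from the base axis. Payload 3.4 kg.
Tool frame: the origin (TCP) lies midway between the tips of the shut fingers; the grasp point (between the pads) lies 19 mm behind it (manip.tcp_to_grasp is the distance from the TCP to the grasp point, in m); x points along the fingers, y is the direction in which the jaws open and shut, and the axes are right-handed (so a half turn about x gives the same grasp; the last joint's range is limited). The gripper opens to 85 mm and grips with 20 to 120 N. Pads are 22 mm wide; open, the fingers measure 114 mm over their backs; the gripper's body (76 mm by 85 mm) begins 54 mm behind the grasp point. The pads swing forward as they close: fully open they stand 13 mm farther back than shut.
Start: joints at [-1.456, 0.276, 1.505, -0, 1.361, -0.121], TCP at [0.134, -0.559, 0.231] pointing down, gripper open.
Joint ranges: [-2.89, 2.89], [-0.75, 2.08], [0.22, 2.7], [-1.18, 4.32], [0.11, 2.71], [-2.7, 2.7]. Speed limits (rad/s): [2.57, 2.57, 3.14, 3.14, 3.14, 3.14].

INTERFACE

Orientations are given as a unit quaternion [w, x, y, z].
In Python, from rig import readout, eyes, job, manip gives the robot as it stands. The module is installed in compiled form; this text tells all that it offers.
- The arm moves only by the tool carry_out, never from a script. Its argument "deltas" is one flat list of numbers, 7 for each row, row after row: the shift along the tool's x, y, z scaled (see below), then the turn, a rotation vector about the tool's x, y, z scaled (see below), then the opening, from -1 (shut) to 1 (fully open). In form: [dx, dy, dz, ax, ay, az, grip, dx, dy, dz, ax, ay, az, grip, ...]. A call has 1 to 10 rows; each row shifts and turns the commanded pose from where the row before left it, along the tool's axes as they then stand; what a row does not reach is not made up. The controller multiplies each number of a shift by 60 mm and each number of a turn by 4 degrees. A row lasts 1/8 s, in which the tool goes at most 62.5 mm and 10.7 degrees, less where a joint would pass 70% of its speed; a pose out of reach is approached as far as the arm can. A call with a number of a shift or a turn outside -1 to 1 is refused whole. A call with a gripper value outside its range is refused whole. The fingers move at their own pace and stop on an object; "newtons" is the grip in N (left out, the last holds). Time passes only in rows, so rows that do not move let the fingers close. It gives the time, the measured TCP pose, the force and the opening at its end, in the units of the state.
- readout.get_state(): the state, without advancing time (a new reading comes with each control period).
- eyes.get_image(name): name is "side" or "top" or "wrist"; returns a dict with "color" (480x640x3 uint8, red, green, blue), "z_map" (480x640 float32, m along the optical axis (not along the pixel's ray), 0 where there is no reading), "mtx" (3x3 intrinsics, pixels), "distortion" ([k1, k2, p1, p2, k3] as OpenCV has them; the pictures are not rectified), "origin" and "orientation" of the camera in the world. Camera axes: x right, y down, z forward; pixel columns grow to the right and rows downward; lengths in m; the calibration is good to about 2 mm. A picture is of the moment at which its call begins.
- job.sign_off(): hands the job in, once; it reports no verdict.
The state is a dict: "clock": time; "qpos": joint angles; "qd": joint speeds; "effort": joint torques, N m; "position": TCP position; "ee_rot": TCP orientation; "contact_force": force on the tool from outside, world axes, zero at the start; "moment": the same for the moment, N m; "width": finger opening in m.
Only numpy, scipy, OpenCV 4.12 (cv2) and the standard library are available. Lean on these libraries where they do the work, as an engineer would, in place of code of your own. Each camera call takes 0.05 s, during which the arm holds its last target.

TASK

On the lens standing glass-up in its stand, first push the iris lever by its yellow post round until its pointer is at the white dot (wide open) or a little past it, then push it back until its pointer stands at the red line of the scale, and leave it there. Push gently with the outside of the fingers or the fingertips, without pinching the lever, and leave the loose things around it where they lie.

Things in the scene. Friction and masses are not known exactly. Their poses are not given: they have to be found in the camera images.
- lens_axis (a point): the upright axis of the lens, at the rim of its front, 128 mm above the table. The lens stands glass up, fixed, on a dark wooden base: black barrel of 47 mm radius whose top is 128 mm above the table (the glass bulges to 134 mm). Around it, at 74 to 78 mm height, lies a fixed black scale disc of 125 mm radius. z is up; x points to the middle of the lever's travel
- iris (a joint): angle of the aluminium iris ring and its lever about the lens axis, rad: 0 is wide open, the pointer at the white dot; it grows counter-clockwise seen from above, up to a hard stop at 1.5. Past the white dot it turns on for 0.35 rad (29 mm at the post) to the other hard stop. It turns stiffly (about 3 N at the post) and stays where it is left
- white_dot (a point): round white dot 13 mm across, the wide-open mark: its centre lies 112 mm from the lens axis, 80 mm above the table, just over the scale disc. It is fixed to the lens, clockwise (seen from above) of the red line
- pointer (a point): point of the iris lever's small yellow pointer, 100 mm from the lens axis, 88.5 mm above the table. The lever is an aluminium bar 10 mm wide, from the ring outwards, its top 92 mm above the table. Its x points outwards from the lens axis
- post_top (a point): top centre of the lever's upright yellow post, to push against: 14 mm diameter, 84 mm from the lens axis, standing free from 92 to 124 mm above the table
- red_mark (a point): the red line on the scale disc, at 100 mm from the lens axis, 78.5 mm above the table: the place where the pointer's point must stand. The line runs outwards from there, 23 mm long and 6 mm wide; the other lines are white and thinner. Its x points outwards from the lens axis
- lens_cap: grey lens cap, a disc 92 mm across and 13 mm high, lying beside the lens; origin under its centre
- filter_ring: brass filter ring lying flat beside the lens, 72 mm outside diameter, 10 mm high; origin under its centre
- camera_body: black and silver compact camera standing upright, 42 x 118 x 77 mm with its own 30 mm lens; origin under its centre
- amber_bottle: amber glass bottle standing, 60 mm across, 200 mm high; origin under its centre
- tumbler: steel tumbler standing, 84 mm across its rim, 120 mm high; origin under its centre
- lens_brush: flat dusting brush with a wooden handle lying on the table, along its own x; origin under its middle
- driver: screwdriver with a red handle lying on the table, along its own x; origin under its middle

How it is judged:
By the outcome, as a careful person would: the job done as asked, in the order asked, and still so for the second after the job is handed in, with the robot touching nothing.
It also fails if it takes over 48 s, if anything falls off the work surface, if the arm or the gripper's body presses on something with over 40 N, if the wrist force passes 120 N, or if a joint passes its speed limit or range.

## Working session

There is one attempt and no reset: what is moved stays moved. The work goes in short steps, Python scripts to look and compute and a tool call to move; the robot and the scene stay as the last step left them, time stands still between calls to the robot, and variables do not carry over. Pictures are saved under pics/ and viewed, and the job is handed in when it is done.

Besides the shell and the picture viewer there is one more tool, called after "Emit:" as a command line: name --argument value ..., lists and objects as JSON in quotes. carry_out: Moves the arm, as the interface text tells. Its arguments: {"type":"object","properties":{"deltas":{"type":"array"},"newtons":{"type":"number"}},"required":["deltas"]}

```bash
mkdir -p pics
python3 - <<'E'
from rig import readout, eyes
import cv2, pickle
print(readout.get_state())
for n in ("top","side","wrist"):
    d=eyes.get_image(n); pickle.dump(d,open(f"{n}0.pkl","wb"))
    cv2.imwrite(f"pics/{n}0.png",d["color"][:,:,::-1]); print(n,d["origin"],d["orientation"],d["mtx"].tolist(),d["distortion"])
E
```

```text
{'clock': 0.0, 'qpos': array([-1.45596665e+00,  2.76609247e-01,  1.50615299e+00,  9.91621173e-07,
        1.36072120e+00, -1.21040995e-01]), 'qd': array([ 0.00067843, -0.0006086 ,  0.00078804, -0.0003342 ,  0.00080835,
       -0.00117185]), 'effort': array([ 9.79814536e-05, -4.16774976e+01, -2.45805645e+01,  7.70283668e-05,
        1.12614143e-02, -1.55786330e-05]), 'position': array([ 0.13428081, -0.55854014,  0.23042369]), 'ee_rot': array([ 0.08253109,  0.70219711,  0.08386807, -0.70219227]), 'contact_force': array([ 1.34533614, -0.61215477, -0.93960119]), 'moment': array([-0.08110553, -0.05352175, -0.01016645]), 'width': 0.0854310001360516}
top [0.50674388 0.00321208 1.29165674] [ 0.01951257 -0.69763506  0.71567985 -0.02696161] [[540.0340986805287, 0.0, 321.83129625081455], [0.0, 540.0340986805287, 240.0897580767458], [0.0, 0.0, 1.0]] [0.04208012 0.         0.         0.         0.        ]
side [0.39320689 0.85735415 0.93194589] [ 0.04424174 -0.11500253  0.91045856 -0.39481932] [[558.6853179215045, 0.0, 323.70371459220684], [0.0, 558.6853179215045, 239.9088138348292], [0.0, 0.0, 1.0]] [-0.04027601  0.          0.          0.          0.        ]
wrist [ 0.21097564 -0.54083398  0.3722746 ] [ 0.11948339  0.77602765 -0.61180725 -0.09589944] [[404.6253814529247, 0.0, 316.79978207050556], [0.0, 404.6253814529247, 240.89001091943047], [0.0, 0.0, 1.0]] [0.00709722 0.         0.         0.         0.        ]
```

View pics/top0.png

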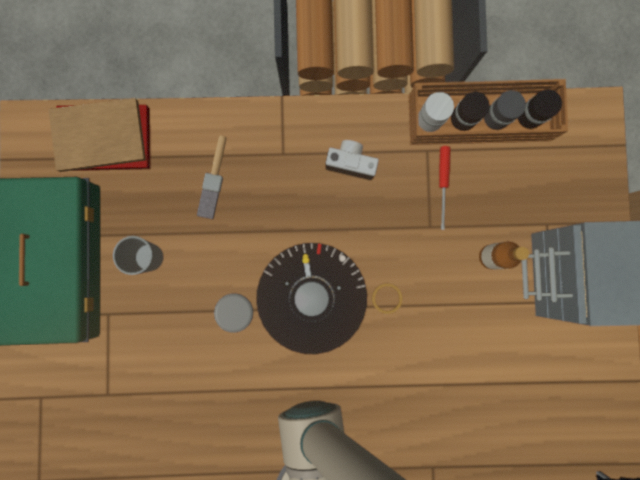

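View pics/side0.png

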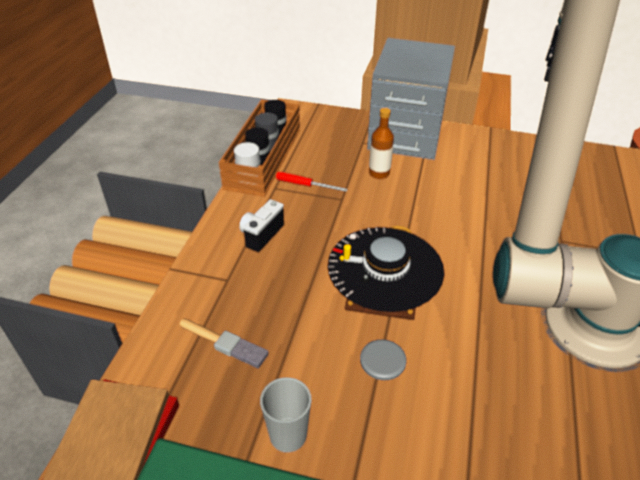

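Run:
```python
import cv2
a=cv2.imread("pics/top0.png")[230:370,245:405]
cv2.imwrite("pics/topc.png",cv2.resize(a,None,fx=5,fy=5,interpolation=cv2.INTER_NEAREST)[:600])
a=cv2.imread("pics/side0.png")[220:320,320:450]
cv2.imwrite("pics/sidec.png",cv2.resize(a,None,fx=6,fy=6,interpolation=cv2.INTER_NEAREST))
```

```text
(no output)
```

View pics/topc.png

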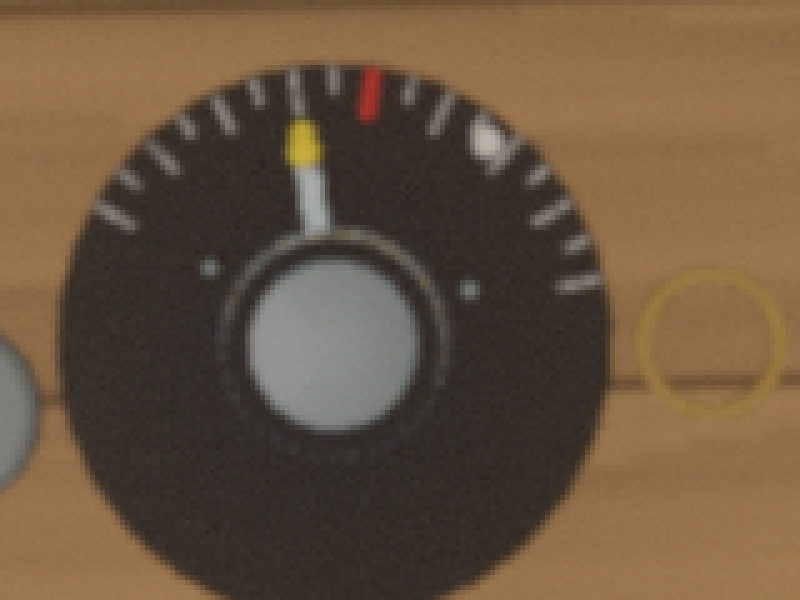

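View pics/sidec.png

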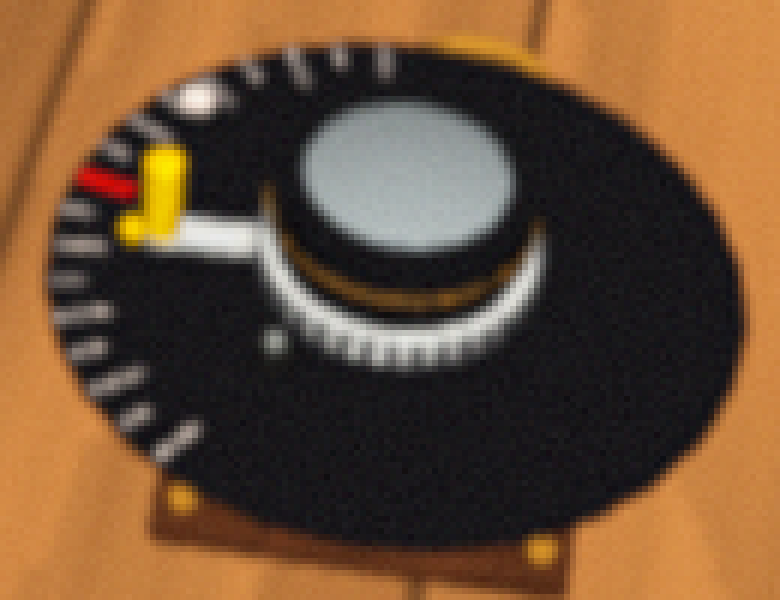

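View pics/wrist0.png

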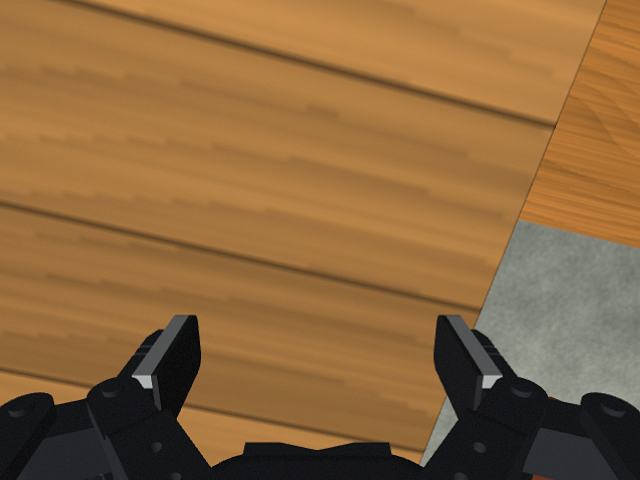

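```bash
cat > h.py <<'E'
import numpy as np, cv2, pickle
from scipy.spatial.transform import Rotation as R
def cam(d):
    q=np.array(d["orientation"]); return R.from_quat(q[[1,2,3,0]]).as_matrix(), np.array(d["origin"])
def ray2plane(d,uv,z):
    M,o=cam(d)
    p=cv2.undistortPoints(np.array(uv,float).reshape(-1,1,2),d["mtx"],np.array(d["distortion"])).reshape(-1,2)
    v=np.c_[p,np.ones(len(p))]@M.T
    return o+v*((z-o[2])/v[:,2])[:,None]
def proj(d,P):
    M,o=cam(d)
    Pc=(np.atleast_2d(P)-o)@M
    return cv2.projectPoints(Pc.reshape(-1,1,3),np.zeros(3),np.zeros(3),d["mtx"],np.array(d["distortion"]))[0].reshape(-1,2)
def circ(P):
    A=np.c_[2*P[:,:2],np.ones(len(P))]; s=np.linalg.lstsq(A,(P[:,:2]**2).sum(1),rcond=None)[0]
    return s[:2],np.sqrt(s[2]+s[0]**2+s[1]**2)
E
python3 - <<'E'
from h import *
for n,box in(("top",(250,235,375,360)),("side",(322,222,450,312))):
    d=pickle.load(open(n+"0.pkl","rb")); g=d["color"]
    hsv=cv2.cvtColor(g,cv2.COLOR_RGB2HSV)
    m=np.zeros(g.shape[:2],np.uint8); x0,y0,x1,y1=box
    m[y0:y1,x0:x1]=(hsv[y0:y1,x0:x1,2]<75)*255
    m=cv2.morphologyEx(m,cv2.MORPH_OPEN,np.ones((3,3)))
    c=max(cv2.findContours(m,cv2.RETR_EXTERNAL,cv2.CHAIN_APPROX_NONE)[0],key=cv2.contourArea)
    P=ray2plane(d,cv2.convexHull(c).reshape(-1,2),0.078)
    for k in range(3):
        c0,r=circ(P); e=abs(np.linalg.norm(P[:,:2]-c0,axis=1)-r); P=P[e<max(.003,np.median(e)*2)]
    print(n,c0,r,len(P),e.max())
d=pickle.load(open("top0.pkl","rb"))
f=lambda x,y:(245+x/5-.4,230+y/5-.4)
pts={"red_in":((369,122),.0785),"red_out":((373,70),.0785),"white":((487,141),.08),"post":((303,150),.124),"point":((302,121),.0885),"glass":((333,346),.13),"leverroot":((317,225),.092)}
for k,(p,z) in pts.items(): print(k,ray2plane(d,[f(*p)],z)[0])
d=pickle.load(open("side0.pkl","rb"))
f=lambda x,y:(320+x/6-.4,220+y/6-.4)
pts={"red_in":((136,188),.0785),"red_out":((80,180),.0785),"white":((199,100),.08),"post":((165,153),.124),"point":((118,230),.0885)}
for k,(p,z) in pts.items(): print(k,ray2plane(d,[f(*p)],z)[0])
E
```

```text
top [0.45787549 0.01585699] 0.12168236859113725 45 0.0009491667875207166
side [0.45917468 0.01970072] 0.12261032413972062 34 0.0021382267613194034
red_in [ 0.55531568 -0.00208848  0.0785    ]
red_out [ 0.5786762  -0.00448342  0.0785    ]
white [ 0.54537942 -0.05481484  0.08      ]
post [0.54211885 0.02693311 0.124     ]
point [0.55612248 0.02779287 0.0885    ]
glass [0.45781816 0.01596655 0.13      ]
leverroot [0.50970983 0.02216968 0.092     ]
red_in [ 0.55905066 -0.00274986  0.0785    ]
red_out [ 0.57977647 -0.00162197  0.0785    ]
white [ 0.54635172 -0.0532472   0.08      ]
post [0.54427669 0.02346852 0.124     ]
point [0.55857881 0.02981917 0.0885    ]
```

```bash
cat >> h.py <<'E'
def pose():
    from rig import readout
    s=readout.get_state(); q=np.array(s["ee_rot"]); return np.array(s["position"]),R.from_quat(q[[1,2,3,0]]),s
def rows(p,Rm,pt,yaw,n):
    """straight move with n equal rows; yaw = world angle of tool y (tool down). returns list of (shift,turn) scaled"""
    y=np.array([np.cos(yaw),np.sin(yaw),0]);x=np.array([0,0,-1.]);Rt=R.from_matrix(np.c_[x,y,np.cross(x,y)])
    rv=(Rm.inv()*Rt).as_rotvec(); step=R.from_rotvec(rv/n); out=[]
    Rc=Rm
    for i in range(n):
        out.append(np.r_[Rc.inv().apply((np.array(pt)-p)/n)/.06,rv/n/np.deg2rad(4)]); Rc=Rc*step
    return np.array(out)
E
python3 - <<'E'
from h import *
p,Rm,s=pose(); print(Rm.as_matrix().round(3))
M,o=cam(pickle.load(open("wrist0.pkl","rb")));print(Rm.inv().apply(o-p), (Rm.as_matrix().T@M).round(3))
E
```

```text
[[-0.     0.234 -0.972]
 [ 0.001 -0.972 -0.234]
 [-1.    -0.001 -0.   ]]
[-0.14165224  0.00036803 -0.07876705] [[ 0.001 -0.303  0.953]
 [ 1.    -0.    -0.001]
 [ 0.001  0.953  0.303]]
```

Run:
```python
from h import *
p,Rm,s=pose()
C=np.array([.4583,.0165]); a=np.deg2rad(7.2); u=np.array([np.cos(a),np.sin(a)]); t=np.array([-u[1],u[0]])
T=np.r_[C+.084*u+.04*t,.20]; print(T)
print(rows(p,Rm,T,a-np.pi/2,14).round(3))
```

```text
[0.53662431 0.06671258 0.2       ]
[[ 0.037 -0.612 -0.64   0.113 -0.     0.002]
 [ 0.037 -0.617 -0.635  0.113 -0.     0.002]
 [ 0.037 -0.622 -0.63   0.113 -0.     0.002]
 [ 0.037 -0.627 -0.625  0.113 -0.     0.002]
 [ 0.037 -0.632 -0.62   0.113 -0.     0.002]
 [ 0.037 -0.637 -0.615  0.113 -0.     0.002]
 [ 0.037 -0.641 -0.61   0.113 -0.     0.002]
 [ 0.037 -0.646 -0.605  0.113 -0.     0.002]
 [ 0.037 -0.651 -0.6    0.113 -0.     0.002]
 [ 0.037 -0.656 -0.595  0.113 -0.     0.002]
 [ 0.037 -0.66  -0.59   0.113 -0.     0.002]
 [ 0.037 -0.665 -0.584  0.113 -0.     0.002]
 [ 0.037 -0.67  -0.579  0.113 -0.     0.002]
 [ 0.037 -0.674 -0.574  0.113 -0.     0.002]]
```

Emit:
carry_out --deltas '[0.04,-0.62,-0.63,0.11,0,0,-1,0.04,-0.62,-0.63,0.11,0,0,-1,0.04,-0.62,-0.63,0.11,0,0,-1,0.04,-0.63,-0.62,0.11,0,0,-1,0.04,-0.63,-0.62,0.11,0,0,-1,0.04,-0.64,-0.61,0.11,0,0,-1,0.04,-0.64,-0.61,0.11,0,0,-1]' --newtons 20

```text
clock: 1.02
position: [0.3343, -0.2443, 0.2144]
ee_rot: [0.064, 0.704, 0.064, -0.704]
contact_force: [-0.1, -0.4, -0.3]
width: -0.0002
```

Emit:
carry_out --deltas '[0.04,-0.65,-0.6,0.11,0,0,-1,0.04,-0.65,-0.6,0.11,0,0,-1,0.04,-0.65,-0.6,0.11,0,0,-1,0.04,-0.66,-0.59,0.11,0,0,-1,0.04,-0.66,-0.58,0.11,0,0,-1,0.04,-0.67,-0.58,0.11,0,0,-1,0.04,-0.67,-0.57,0.11,0,0,-1,0,0,0,0,0,0,-1]'

```text
clock: 2.02
position: [0.5354, 0.0693, 0.1969]
ee_rot: [-0.047, -0.706, -0.047, 0.706]
contact_force: [-0.1, -1.4, -1.8]
width: -0.0003
```

Run:
```python
from h import *
from rig import eyes
d=eyes.get_image("wrist"); pickle.dump(d,open("wrist1.pkl","wb")); cv2.imwrite("pics/wrist1.png",d["color"][:,:,::-1])
p,Rm,s=pose(); print(p,s["width"],s["qpos"],s["contact_force"],s["clock"])
```

```text
[0.53410073 0.06758665 0.19691035] -0.00019933114429743004 [-3.15650522e-03  2.43911083e-01  1.63811506e+00 -3.68130720e-04
  1.26110505e+00  1.43640075e+00] [-0.08053933  0.10666884 -0.65538208] 2.075
```

View pics/wrist1.png

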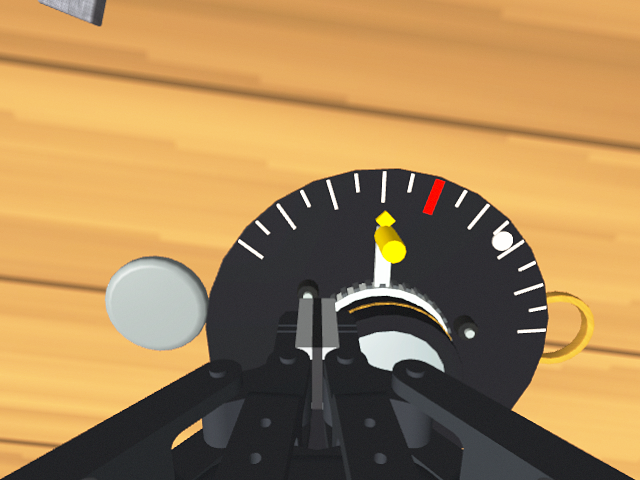

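Run:
```python
import cv2
a=cv2.imread("pics/wrist1.png")[165:305,350:550]
cv2.imwrite("pics/w1c.png",cv2.resize(a,None,fx=4,fy=4,interpolation=cv2.INTER_CUBIC))
```

```text
(no output)
```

View pics/w1c.png

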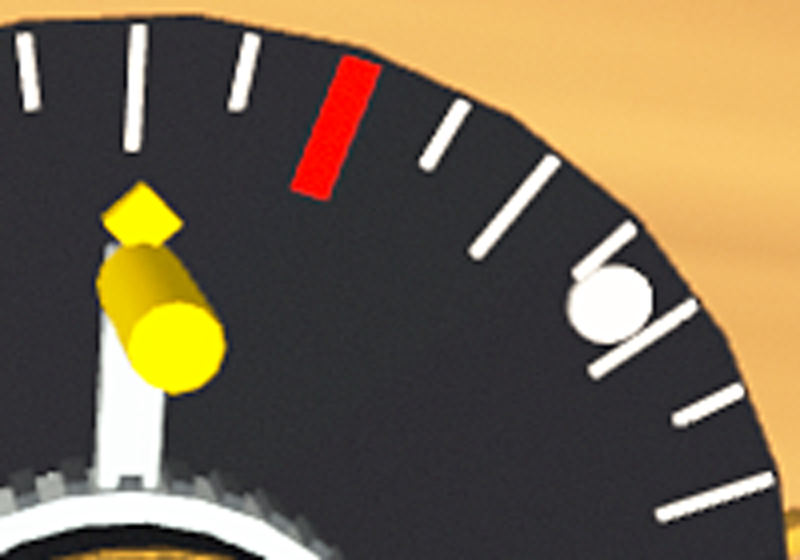

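```bash
cat >> h.py <<'E'
def ang(v): return np.degrees(np.arctan2(v[1],v[0]))
E
python3 - <<'E'
from h import *
d=pickle.load(open("wrist1.pkl","rb"))
f=lambda x,y:((x+.5)/4-.5+350,(y+.5)/4-.5+165)
pts={"red_in":((310,194),.0785),"red_out":((360,62),.0785),"white":((610,305),.08),"post":((179,347),.124),"point":((142,183),.0885)}
W={k:ray2plane(d,[f(*p)],z)[0] for k,(p,z) in pts.items()}
# disc rim
g=d["color"]; hsv=cv2.cvtColor(g,cv2.COLOR_RGB2HSV)
rim=[]
c0=np.array([.4583,.0165])
for a in np.arange(-80,80,4.):
    r=np.arange(.115,.14,.0005); P=np.c_[c0[0]+r*np.cos(np.radians(a)),c0[1]+r*np.sin(np.radians(a)),np.full(len(r),.078)]
    uv=proj(d,P).round().astype(int); 
    if uv.min()<0 or uv[:,0].max()>639 or uv[:,1].max()>479: continue
    v=hsv[uv[:,1],uv[:,0],2].astype(int); i=np.argmax(v>130)
    # last dark->bright
    j=np.where(v<110)[0]
    if len(j): rim.append(P[min(j.max()+1,len(r)-1)])
rim=np.array(rim);
for k in range(3):
    c,r=circ(rim); e=abs(np.linalg.norm(rim[:,:2]-c,axis=1)-r); rim=rim[e<.0015]
print(c,r,len(rim))
for C in (c,c0):
  for k,v in W.items(): print(k,v.round(4),"r",np.linalg.norm(v[:2]-C).round(4),"ang",ang(v[:2]-C).round(2))
# center from known radii
from scipy.optimize import least_squares
s=least_squares(lambda C:[np.linalg.norm(W[k][:2]-C)-r for k,r in(("red_in",.1),("red_out",.123),("white",.112),("post",.084),("point",.1))],c0)
C=s.x;print(C,s.fun)
for k,v in W.items(): print(k,ang(v[:2]-C).round(2))
E
```

```text
[0.46240989 0.01685336] 0.12373638453386367 33
red_in [ 0.5601 -0.0007  0.0785] r 0.0993 ang -10.18
red_out [ 0.5826 -0.004   0.0785] r 0.1219 ang -9.84
white [ 0.5484 -0.0539  0.08  ] r 0.1114 ang -39.48
post [0.5455 0.0268 0.124 ] r 0.0837 ang 6.81
point [0.5605 0.0291 0.0885] r 0.0988 ang 7.11
red_in [ 0.5601 -0.0007  0.0785] r 0.1033 ang -9.58
red_out [ 0.5826 -0.004   0.0785] r 0.1259 ang -9.36
white [ 0.5484 -0.0539  0.08  ] r 0.1143 ang -38.03
post [0.5455 0.0268 0.124 ] r 0.0878 ang 6.72
point [0.5605 0.0291 0.0885] r 0.1029 ang 7.02
[0.46158417 0.01692221] [ 1.23368088e-04 -2.28007019e-04  3.74397639e-05  4.62840052e-04
 -3.88353804e-04]
red_in -10.13
red_out -9.81
white -39.24
post 6.7
point 7.01
```

Emit:
carry_out --deltas '[0.4,0,-0.02,0,0,0,-1,0.4,0,-0.02,0,0,0,-1,0.4,0,-0.02,0,0,0,-1,0.36,0,0,0,0,0,-1,0,0,0,0,0,0,-1]'

```text
clock: 2.7
position: [0.5354, 0.0656, 0.1027]
ee_rot: [-0.045, -0.704, -0.045, 0.707]
contact_force: [0.0, -0.7, 0.5]
width: -0.0001
```

Run:
```python
from h import *
from rig import eyes
d=eyes.get_image("wrist"); pickle.dump(d,open("wrist2.pkl","wb")); cv2.imwrite("pics/wrist2.png",d["color"][:,:,::-1])
p,Rm,s=pose(); print(p,s["contact_force"],s["clock"],Rm.as_matrix().round(3))
C=np.array([.4605,.0169]); a=np.radians(7);v=p[:2]-C; print("rad",v@[np.cos(a),np.sin(a)],"tan",v@[-np.sin(a),np.cos(a)])
# rigid rotation about lens axis by -2.5deg: tool-frame shift
th=np.radians(-2); q=R.from_rotvec([0,0,th]); w=np.r_[v,0]; print(Rm.inv().apply(q.apply(w)-w)/.06, (Rm.inv()*q*Rm).as_rotvec()/np.radians(4))
```

```text
[0.53661474 0.06574638 0.1038851 ] [ 0.09072766 -0.06129107  1.02193977] 2.75 [[-0.002  0.127 -0.992]
 [-0.    -0.992 -0.127]
 [-1.     0.     0.002]]
rad 0.08150027311396665 tan 0.03920623477580138
[-3.04084267e-05  4.79096884e-02 -2.17443890e-02] [ 4.99999149e-01 -9.89926968e-05 -9.17335349e-04]
```

View pics/wrist2.png

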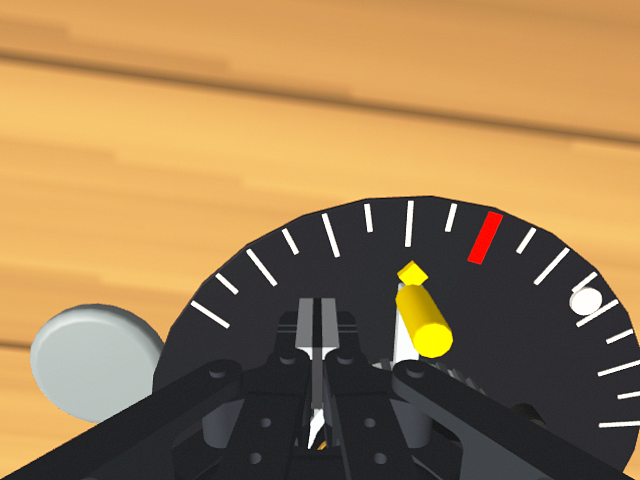

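Emit:
carry_out --deltas '[0,0.08,-0.015,0,0,0,-1,0,0.08,-0.015,0,0,0,-1,0,0.06,-0.01,0,0,0,-1,0,0.04,0,0,0,0,-1,0,0.02,0,0,0,0,-1,0,0,0,0,0,0,-1]'

```text
clock: 3.5
position: [0.5421, 0.0504, 0.104]
ee_rot: [-0.045, -0.706, -0.045, 0.706]
contact_force: [-1.1, 0.3, 0.2]
width: -0.0
```

```bash
cat >> h.py <<'E'
def look(i,a):
    from rig import eyes
    d=eyes.get_image("wrist"); pickle.dump(d,open(f"wrist{i}.pkl","wb")); cv2.imwrite(f"pics/wrist{i}.png",d["color"][:,:,::-1])
    p,Rm,s=pose(); C=np.array([.4605,.0169]); 
    yv=Rm.apply([0,1,0]); print(p.round(4),s["contact_force"].round(2),s["clock"],"yaw+90",ang(yv)+90)
    a=np.radians(a);v=p[:2]-C; print("rad",v@[np.cos(a),np.sin(a)],"tan",v@[-np.sin(a),np.cos(a)])
E
python3 -c "
from h import *
look(3,7)"
```

```text
[0.5421 0.0505 0.104 ] [-0.59  0.21  0.03] 3.55 yaw+90 7.353669486390416
rad 0.08505737955008057 tan 0.023422830744217072
```

View pics/wrist3.png

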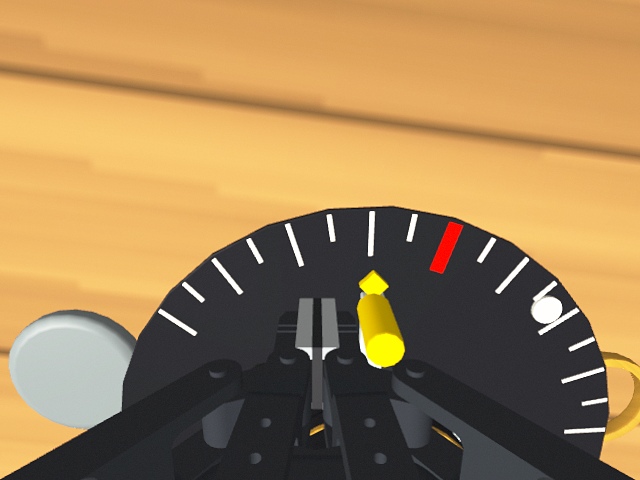

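Emit:
carry_out --deltas '[0,0.05,-0.01,0.5,0,0,-1,0,0.05,-0.012,0.5,0,0,-1,0,0.05,-0.012,0.5,0,0,-1,0,0.05,-0.012,0.5,0,0,-1,0,0.05,-0.012,0.5,0,0,-1,0,0.05,-0.012,0.5,0,0,-1,0,0.05,-0.012,0.5,0,0,-1,0,0.05,-0.012,0.5,0,0,-1,0,0.05,-0.012,0.5,0,0,-1,0,0.05,-0.012,0.5,0,0,-1]'

```text
clock: 4.8
position: [0.5486, 0.0201, 0.1041]
ee_rot: [-0.079, 0.703, -0.079, -0.702]
contact_force: [1.9, 3.0, -1.3]
width: -0.0
```

```bash
python3 -c "
from h import *
look(4,-13)"
```

```text
[0.5486 0.0197 0.1041] [ 2.02  2.6  -0.73] 4.85 yaw+90 -12.824346974112089
rad 0.08523054940362351 tan 0.02257807680612921
```

View pics/wrist4.png

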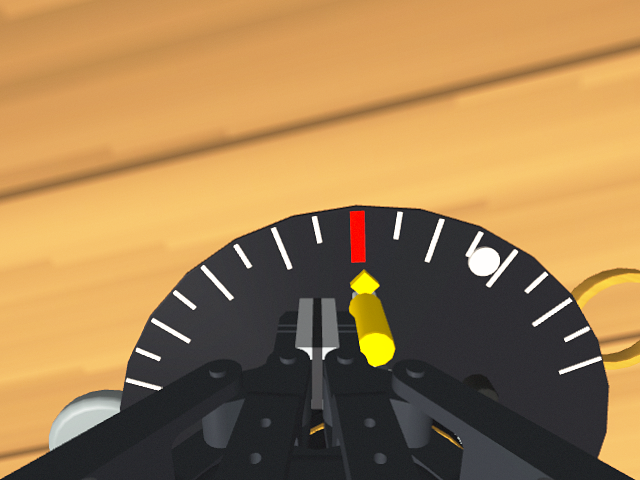

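Emit:
carry_out --deltas '[0,0.05,-0.013,0.5,0,0,-1,0,0.05,-0.013,0.5,0,0,-1,0,0.05,-0.013,0.5,0,0,-1,0,0.05,-0.013,0.5,0,0,-1,0,0.05,-0.013,0.5,0,0,-1,0,0.05,-0.013,0.5,0,0,-1,0,0.05,-0.013,0.5,0,0,-1,0,0.05,-0.013,0.5,0,0,-1,0,0.05,-0.013,0.5,0,0,-1,0,0.05,-0.013,0.5,0,0,-1]'

```text
clock: 6.1
position: [0.5446, -0.0105, 0.1041]
ee_rot: [-0.199, 0.679, -0.2, -0.678]
contact_force: [4.0, 1.6, -2.5]
width: 0.0003
```

Emit:
carry_out --deltas '[0,0.05,-0.013,0.5,0,0,-1,0,0.05,-0.013,0.5,0,0,-1,0,0.05,-0.013,0.5,0,0,-1,0,0.05,-0.013,0.5,0,0,-1,0,0.05,-0.013,0.5,0,0,-1,0,0,0,0,0,0,-1]'

```text
clock: 6.85
position: [0.5383, -0.025, 0.1041]
ee_rot: [0.257, -0.659, 0.258, 0.659]
contact_force: [2.4, 0.5, -0.1]
width: -0.0001
```

```bash
python3 -c "
from h import *
look(5,-43)"
```

```text
[ 0.5383 -0.0249  0.1041] [ 2.06  0.84 -0.14] 6.9 yaw+90 -42.653247808429455
rad 0.08539389877264615 tan 0.022455836046864817
```

View pics/wrist5.png

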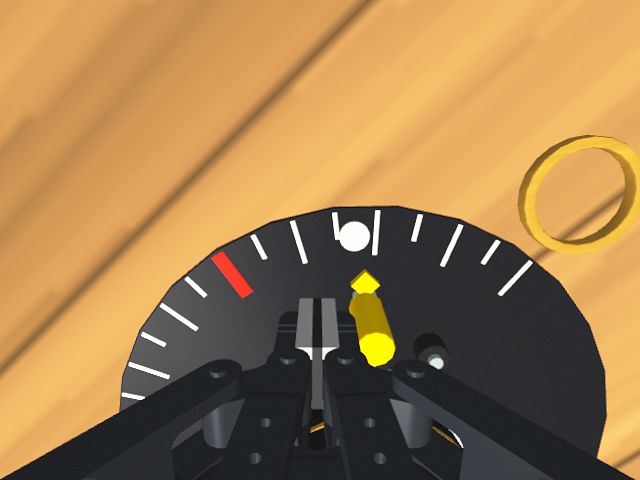

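```bash
cat >> h.py <<'E'
def meas(i,pts):
    from scipy.optimize import least_squares
    d=pickle.load(open(f"wrist{i}.pkl","rb"))
    Z=dict(red_in=(.0785,.1),red_out=(.0785,.123),white=(.08,.112),point=(.0885,.1),post=(.124,.084))
    W={k:ray2plane(d,[v],Z[k][0])[0] for k,v in pts.items()}
    s=least_squares(lambda C:[np.linalg.norm(W[k][:2]-C)-Z[k][1] for k in W],[.46,.017])
    print(s.x,(s.fun*1000).round(2)); print({k:float(ang(v[:2]-s.x).round(2)) for k,v in W.items()})
E
python3 - <<'E'
from h import *
meas(5,dict(white=(355,236),point=(365,270.5),red_in=(246.5,294.5),red_out=(217.5,255.5),post=(376.5,350)))
d=cv2.imread("pics/wrist5.png")[200:320,200:400]; cv2.imwrite("pics/w5c.png",cv2.resize(d,None,fx=4,fy=4,interpolation=cv2.INTER_CUBIC))
E
```

```text
[0.46121041 0.01540948] [ 0.19 -0.45  0.43 -0.44  0.27]
{'white': -39.07, 'point': -40.78, 'red_in': -9.25, 'red_out': -9.51, 'post': -40.76}
```

View pics/w5c.png

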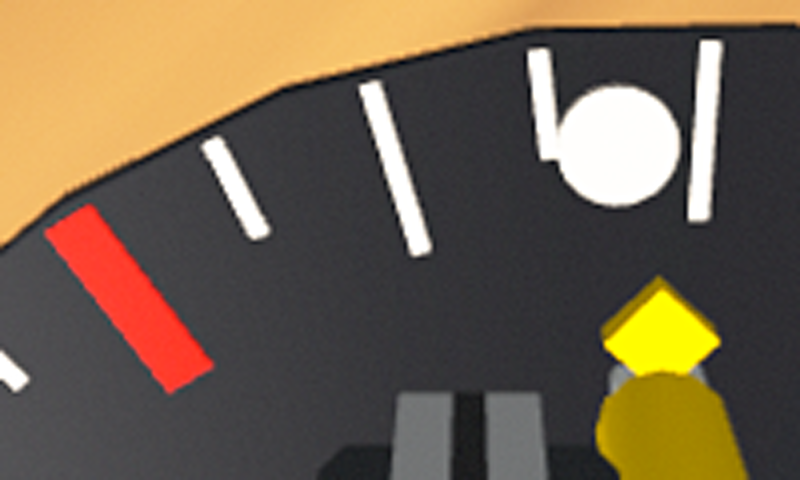

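Emit:
carry_out --deltas '[0,0.04,-0.01,0.4,0,0,-1,0,0.04,-0.01,0.4,0,0,-1,0,0,0,0,0,0,-1,0,-0.15,0,0,0,0,-1,0,-0.2,0,0,0,0,-1,0,0,0,0,0,0,-1]'

```text
clock: 7.65
position: [0.5518, -0.0136, 0.1039]
ee_rot: [0.275, -0.651, 0.275, 0.652]
contact_force: [-0.4, -0.0, 0.7]
width: 0.0002
```

```bash
python3 -c "
from h import *
look(6,-45)"
```

```text
[ 0.5513 -0.0138  0.1038] [-1.06  0.85 -0.13] 7.7 yaw+90 -45.78111717195853
rad 0.08593013334158094 tan 0.04249665596429937
```

View pics/wrist6.png

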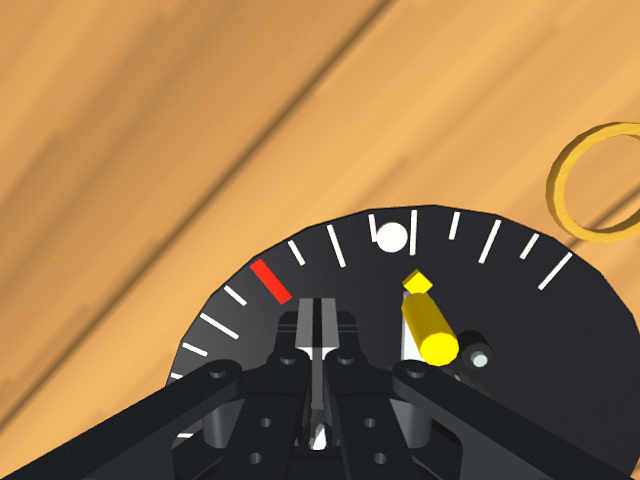

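Emit:
carry_out --deltas '[-0.4,0,0,0,0,0,-1,-0.4,0,0,0,0,0,-1,0,0.35,-0.01,0,0,0,-1,0,0.35,-0.01,0,0,0,-1,0,0.35,-0.01,0,0,0,-1,0,0.35,-0.01,0,0,0,-1,0,0,0,0,0,0,-1]'

```text
clock: 8.57
position: [0.4911, -0.0757, 0.1518]
ee_rot: [0.276, -0.651, 0.276, 0.651]
contact_force: [-0.3, 0.8, 0.1]
width: 0.0003
```

```bash
python3 -c "
from h import *
look(7,-44)"
```

```text
[ 0.4921 -0.0752  0.152 ] [1.01 0.09 0.48] 8.625 yaw+90 -45.96906873622933
rad 0.0867289302889244 tan -0.04426385983151514
```

View pics/wrist7.png

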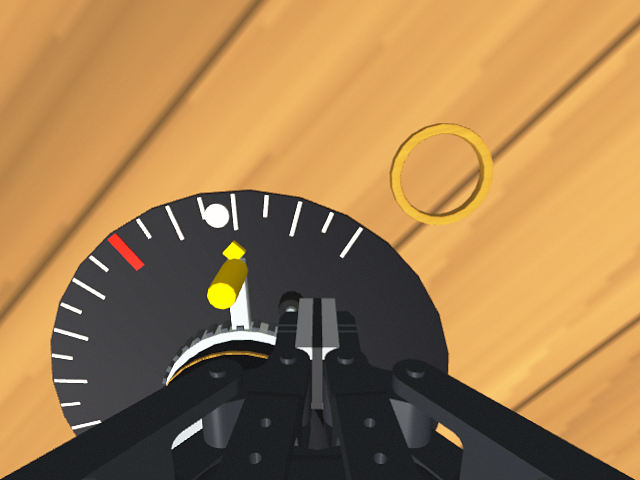

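Run:
```python
from h import *
meas(6,dict(white=(392,237),point=(417,269.5),red_in=(286,300),red_out=(256,263.5),post=(439,348.5)))
meas(7,dict(white=(217,215.5),point=(233,241),red_in=(139.5,266.5),red_out=(113,237.5),post=(222,295.5)))
d=pickle.load(open("wrist6.pkl","rb")); M,o=cam(d)
for uv in((479,358),(482,345),(470,335),(439,348)):
    z=d["z_map"][uv[1],uv[0]]; p=cv2.undistortPoints(np.array([[uv]],float),d["mtx"],d["distortion"])[0,0]
    P=o+M@(np.r_[p,1]*z); v=P[:2]-[.461,.0165]; print(uv,P.round(4),np.linalg.norm(v),ang(v))
```

```text
[0.46111441 0.01480023] [-0.11 -0.43  0.56 -0.55  0.53]
{'white': -38.64, 'point': -43.27, 'red_in': -9.06, 'red_out': -9.21, 'post': -43.05}
[0.46103336 0.01532992] [ 0.02 -0.54  0.88 -0.88  0.52]
{'white': -39.09, 'point': -43.77, 'red_in': -9.4, 'red_out': -9.57, 'post': -44.06}
(479, 358) [ 0.4844 -0.045   0.0918] 0.06581354821015103 -69.16164888651583
(482, 345) [ 0.4858 -0.0496  0.0882] 0.07057742415279053 -69.44244996152749
(470, 335) [ 0.488  -0.0481  0.0806] 0.07002918207811715 -67.29622424437754
(439, 348) [ 0.5224 -0.0428  0.1231] 0.08537057611220229 -44.01975493609213
```

Emit:
carry_out --deltas '[0.4,0,0,0,0,0,-1,0.4,0,0,0,0,0,-1,0,-0.1,0,-0.3,0,0,-1,0,-0.1,0,-0.3,0,0,-1,0,-0.08,0,0,0,0,-1,0,-0.04,0,0,0,0,-1,0,0,0,0,0,0,-1]'

```text
clock: 9.5
position: [0.5066, -0.0607, 0.1045]
ee_rot: [-0.262, 0.657, -0.262, -0.657]
contact_force: [0.4, -0.7, 0.0]
width: 0.0002
```

```bash
python3 -c "
from h import *
look(8,-43.5)"
```

```text
[ 0.5063 -0.0608  0.1043] [ 0.46  0.04 -1.19] 9.55 yaw+90 -43.435160927591454
rad 0.08666756868780419 tan -0.024811054914682718
```

View pics/wrist8.png

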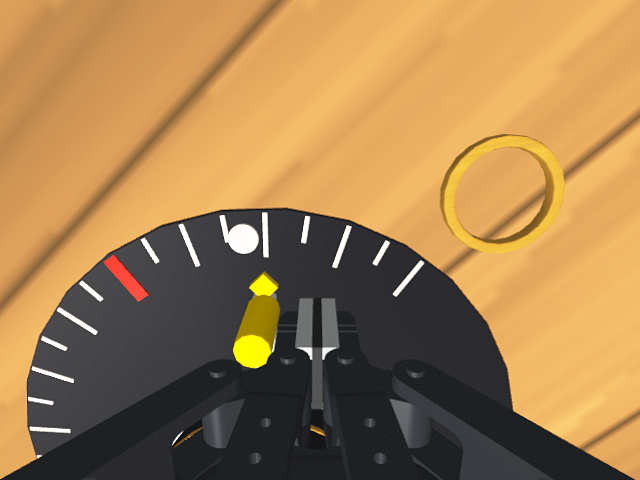

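Emit:
carry_out --deltas '[0,-0.05,-0.013,-0.5,0,0,-1,0,-0.05,-0.013,-0.5,0,0,-1,0,-0.05,-0.013,-0.5,0,0,-1,0,-0.05,-0.013,-0.5,0,0,-1,0,-0.05,-0.013,-0.5,0,0,-1,0,-0.05,-0.013,-0.5,0,0,-1,0,-0.05,-0.013,-0.5,0,0,-1,0,-0.05,-0.013,-0.5,0,0,-1,0,-0.05,-0.013,-0.5,0,0,-1,0,-0.05,-0.013,-0.5,0,0,-1]'

```text
clock: 10.8
position: [0.5296, -0.0404, 0.104]
ee_rot: [0.143, -0.693, 0.143, 0.693]
contact_force: [-2.9, -2.4, 2.2]
width: 0.0001
```

Emit:
carry_out --deltas '[0,-0.05,-0.013,-0.5,0,0,-1,0,-0.05,-0.013,-0.5,0,0,-1,0,-0.05,-0.013,-0.5,0,0,-1,0,-0.05,-0.013,-0.5,0,0,-1,0,0,0,0,0,0,-1]'

```text
clock: 11.42
position: [0.5369, -0.0301, 0.1041]
ee_rot: [-0.095, 0.701, -0.095, -0.701]
contact_force: [-1.2, -1.0, 0.2]
width: -0.0003
```

```bash
python3 -c "
from h import *
look(9,-14)
d=cv2.imread('pics/wrist9.png')[190:390,180:380]; cv2.imwrite('pics/w9c.png',cv2.resize(d,None,fx=3,fy=3,interpolation=cv2.INTER_CUBIC))"
```

```text
[ 0.5369 -0.0301  0.1041] [-0.91 -1.6   1.69] 11.475 yaw+90 -15.451468175038713
rad 0.08551425393913384 tan -0.027070488296975597
```

View pics/w9c.png

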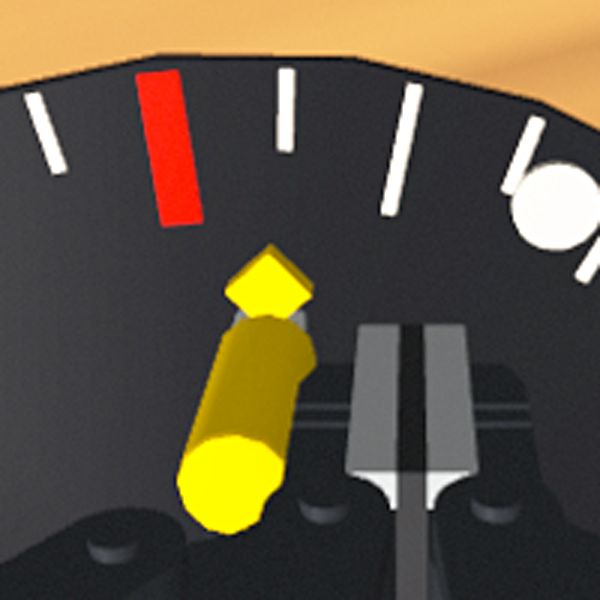

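Run:
```python
from h import *
f=lambda x,y:((x+.5)/3-.5+180,(y+.5)/3-.5+190)
meas(9,dict(white=f(555,206),point=f(270,247),red_in=f(182,225),red_out=f(157,72)))
```

```text
[0.46148823 0.01553847] [ 0.01 -0.03 -0.12  0.15]
{'white': -38.74, 'point': -17.58, 'red_in': -9.47, 'red_out': -9.57}
```

Emit:
carry_out --deltas '[0,-0.05,-0.013,-0.5,0,0,-1,0,-0.05,-0.013,-0.5,0,0,-1,0,-0.05,-0.013,-0.5,0,0,-1,0,-0.02,-0.005,-0.2,0,0,-1,0,0,0,0,0,0,-1]'

```text
clock: 12.1
position: [0.5417, -0.0209, 0.1041]
ee_rot: [-0.053, 0.705, -0.053, -0.705]
contact_force: [-0.5, -2.3, 0.4]
width: 0.0
```

```bash
python3 -c "
from h import *
look(10,-14)
d=cv2.imread('pics/wrist10.png')[190:390,180:380]; cv2.imwrite('pics/w10c.png',cv2.resize(d,None,fx=3,fy=3,interpolation=cv2.INTER_CUBIC))"
```

```text
[ 0.5417 -0.0209  0.1041] [-1.08 -2.22  0.23] 12.15 yaw+90 -8.649089110841999
rad 0.08793613161042095 tan -0.016988813339897737
```

View pics/w10c.png

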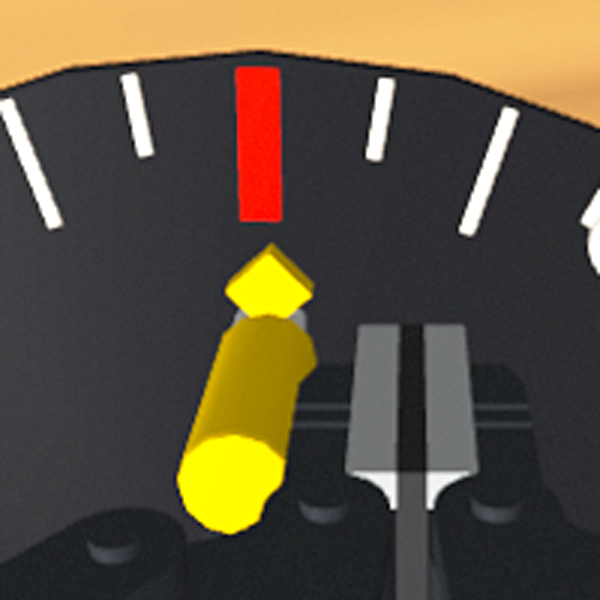

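Run:
```python
from h import *
f=lambda x,y:((x+.5)/3-.5+180,(y+.5)/3-.5+190)
meas(10,dict(point=f(270,247),red_in=f(261,220),red_out=f(258,68)))
d=pickle.load(open("wrist10.pkl","rb"))
for C in([.4615,.0155],[.461,.0165]):
  for k,(p,z) in dict(point=((270,247),.0885),ri=((261,220),.0785),ro=((258,68),.0785)).items(): print(k,ang(ray2plane(d,[f(*p)],z)[0][:2]-C))
```

```text
[0.46257439 0.02063149] [-0.01  0.03 -0.02]
{'point': -13.89, 'red_in': -12.49, 'red_out': -11.98}
point -10.888174230616881
ri -9.486646701480188
ro -9.539361884895042
point -11.393553405848563
ri -10.000619045701363
ro -9.95763109033964
```

Emit:
carry_out --deltas '[0,-0.018,-0.005,-0.18,0,0,-1,0,-0.018,-0.004,-0.18,0,0,-1,0,0,0,0,0,0,-1,0,0,0,0,0,0,-1]'

```text
clock: 12.65
position: [0.5425, -0.0191, 0.1041]
ee_rot: [-0.044, 0.706, -0.045, -0.706]
contact_force: [-0.4, -2.6, -0.3]
width: -0.0
```

```bash
python3 -c "
from h import *
look(11,-10)
d=cv2.imread('pics/wrist11.png')[190:390,180:380]; cv2.imwrite('pics/w11c.png',cv2.resize(d,None,fx=3,fy=3,interpolation=cv2.INTER_CUBIC))"
```

```text
[ 0.5425 -0.019   0.1041] [-0.63 -2.48  0.72] 12.7 yaw+90 -7.214234443082063
rad 0.08698447747953982 tan -0.021158910495234235
```

View pics/w11c.png

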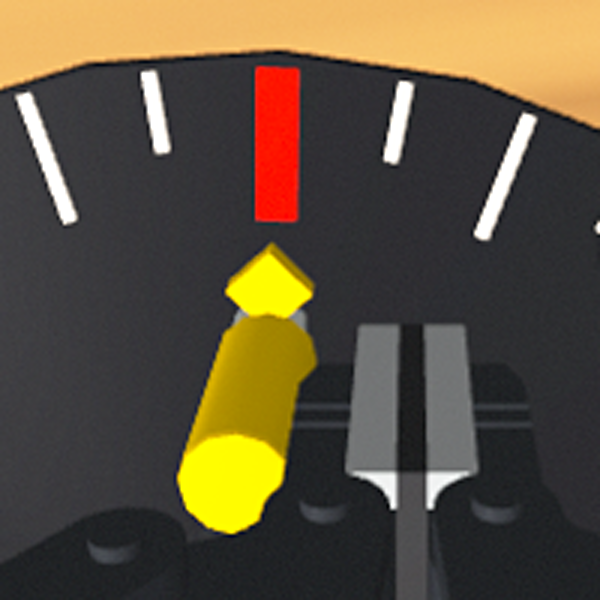

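Run:
```python
from h import *
f=lambda x,y:((x+.5)/3-.5+180,(y+.5)/3-.5+190)
d=pickle.load(open("wrist11.pkl","rb"))
for C in([.4615,.0155],[.461,.0165]):
  for k,(p,z) in dict(point=((270.5,247),.0885),ri=((277,220),.0785),ro=((277.5,68),.0785)).items(): print(k,ang(ray2plane(d,[f(*p)],z)[0][:2]-C))
```

```text
point -9.63248576447636
ri -9.539773209234559
ro -9.504185607685342
point -10.146627513557183
ri -10.053389427146325
ro -9.922593007267853
```

Emit:
carry_out --deltas '[0,0.1,0,0,0,0,-1,0,0.2,0,0,0,0,-1,-0.4,0.1,0,0,0,0,-1,-0.6,0,0,0,0,0,-1,-0.6,0,0,0,0,0,-1,0,0,0,0,0,0,-1]'

```text
clock: 13.45
position: [0.5412, -0.0437, 0.2031]
ee_rot: [-0.044, 0.708, -0.045, -0.703]
contact_force: [0.2, 0.2, -0.9]
width: -0.0002
```

```bash
python3 -c "
from h import *
look(12,-10)
d=cv2.imread('pics/wrist12.png')[150:300,150:350]; cv2.imwrite('pics/w12c.png',cv2.resize(d,None,fx=4,fy=4,interpolation=cv2.INTER_CUBIC))"
```

```text
[ 0.5398 -0.0434  0.2012] [-0.36  1.1  -0.2 ] 13.5 yaw+90 -7.242054122196265
rad 0.08860720926229015 tan -0.04556719921097917
```

View pics/w12c.png

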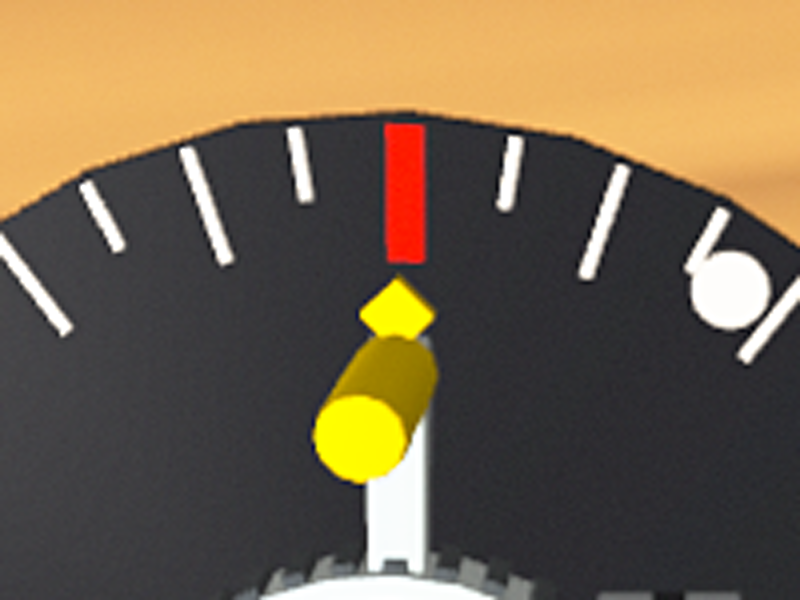

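View pics/wrist12.png

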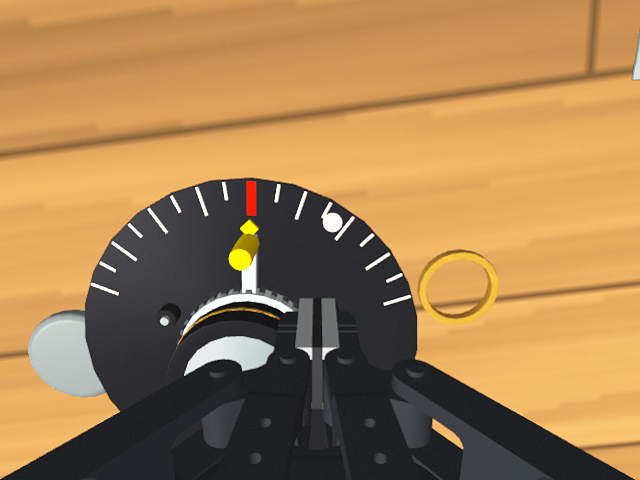

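Run:
```python
from h import *
f=lambda x,y:((x+.5)/4-.5+150,(y+.5)/4-.5+150)
meas(12,dict(point=f(400,276),red_in=f(406,263),red_out=f(405,125),white=f(730,290),post=f(361,438)))
meas(12,dict(point=f(399,278),red_in=f(406,263),red_out=f(405,125),white=f(730,290)))
```

```text
[0.4615907  0.01586268] [-0.13 -0.41 -0.   -0.    0.55]
{'point': -10.0, 'red_in': -9.67, 'red_out': -9.66, 'white': -39.08, 'post': -9.98}
[0.46121181 0.01540225] [-0.18 -0.11  0.3   0.  ]
{'point': -9.61, 'red_in': -9.37, 'red_out': -9.42, 'white': -38.77}
```

```bash
python3 -c "
from rig import job; print(job.sign_off())"
```

```text
the job is handed in; nothing more can be done
None
```

The pointer now stands at the red line, and I handed the job in after 13.5 s with the arm clear of everything.

- **Moves:** With the shut fingers I pushed the yellow post clockwise until the pointer was about 4.6° past the white dot. I then lifted over the post and pushed it back counter-clockwise from the other side. The lever was never pinched.
- **Final position:** After backing off and lifting clear, I measured the pointer 0.2–0.3° short of the red line, on the white-dot side, which is about 0.5 mm at the tip. That is within my reading accuracy. The post's angle agrees with the pointer's.
- **Forces:** The tool forces I read during the pushes peaked at about 5 N.
- **Loose things:** The tool went nowhere near them. The lens cap and filter ring looked untouched in the last wrist picture. I took no final overview picture, so the others were not rechecked.
- **Disagreement:** The cameras placed the lens axis up to about 4 mm apart. I therefore set the final position from the pointer and red line seen together in the wrist camera, not from absolute coordinates.

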